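Close a glued tile joint with a coarse/fine clamp drive

TASK

The two halves of the glued tile lie apart in the bonding clamp. Turn the wide black coarse ring clockwise until the halves have slid together and seat only lightly against the far jaw (by feel, above 3 N but under 12 N), leaving the fine knob alone so far; then turn the small metal fine knob on top clockwise until the joint is squeezed with about 24 N (18 to 30 N), and let go. Never squeeze beyond 36 N or the glaze chips, do not touch the tile with the robot, and leave the jar, carton, brush and beaker where they are.

Things in the scene. Friction and masses are not known exactly. Their poses are not given: they have to be found in the camera images.
- knob_axis (a point): Point on the common vertical axis of both knobs, on the flat top of the clamp's grey drive housing (96 x 92 mm), 50 mm above the table. Its +y points along the clamp bed from the knobs to the far jaw, the way the pusher advances; z is up. The clamp is fixed to the table.
- coarse (a joint): Angle of the coarse ring (black fluted cylinder, 62 mm diameter, 6 to 30 mm above knob_axis, on a 36 mm wide neck), rad, growing clockwise seen from above, 0 to 3.6. 1 rad advances the pusher 12 mm. Stays where left; turning it takes a steady 0.42 N m of dry friction, plus 0.012 N m per newton of squeeze on the tile.
- fine (a joint): Angle of the fine knob (bare metal fluted cylinder, 34 mm diameter, 34 to 64 mm above knob_axis), rad, growing clockwise seen from above, 0 (start) to 3.2. 1 rad draws the far jaw 5 mm towards the pusher. Stays where left; turning it takes a steady 0.18 N m of dry friction, plus 0.005 N m per newton of squeeze.
- pusher_face (a point): Centre of the rubber face (90 mm wide, 16 mm high) of the steel pusher that comes out of the housing and pushes the near tile half along +y of knob_axis.
- tile_near: Loose half of a white glazed tile with blue pattern, lying flat on the clamp bed, nearest the pusher: 100 mm (its x) by 50 mm (its y, along the clamp) by 10 mm, about 0.12 kg (0.08 to 0.17). Origin at the centre of its underside. Starts with a gap of 3 to 6 mm to the far half, and some mm to the pusher.
- tile_far: The other loose half, same size, between the near half and the far jaw, with a gap of 3 to 10 mm (not measured) to the far jaw on the blue fence. Origin at the centre of its underside. The jaw's rubber pad is sprung and gives with the tile: once seated, the squeeze (contact force between the two halves) grows by about 4.4 N per mm of closing by either knob.
- jar: White plastic jar, 64 mm diameter, 85 mm high, standing; bystander. Origin at the centre of its underside.
- carton: Blue box 60 x 150 x 35 mm; bystander. Origin at the centre of its underside.
- brush: Brush lying on the table; bystander.
- beaker: Glass beaker, 70 mm across, 80 mm high, standing; bystander. Origin at the centre of its underside.

How it is judged:
On the way, in this order (a step that is already met when the one before it is completed fails the run):
1. the coarse ring alone has closed the joint and seated the tile lightly: squeeze 3 to 12 N, fine knob turned by less than 0.2 rad (contact force between tile_near and tile_far between 3 and 12 N and value of joint fine below 0.2 rad), for 0.3 s.
2. the fine knob has been turned on by more than 0.3 rad and squeezes the joint with 18 to 30 N (contact force between tile_near and tile_far between 18 and 30 N and value of joint fine above 0.3 rad), for 0.3 s.
At the end, for the whole second after the job is handed in: the joint between the two tile halves stays squeezed with 18 to 30 N, the fine knob stands above 0.3 rad, the tile is at rest (all of step 2 and linear speed of each of tile_near, tile_far below 0.01 m/s); the robot touches nothing.
It fails at once if the joint is squeezed beyond 36 N (contact force between tile_near and tile_far above 36 N).
It fails at once if the robot touches the tile (contact force between any of the arm, the fingers and tile_near above 0.5 N or contact force between any of the arm, the fingers and tile_far above 0.5 N).
It fails at once if a bystander (jar, carton, brush, beaker) is moved by more than 20 mm (distance of any of jar, carton, brush, beaker from where it was at the start of the episode above 0.02 m).
It also fails if it takes over 72 s, if anything falls off the work surface, if the arm or the gripper's body presses on something with over 40 N, if the wrist force passes 120 N, or if a joint passes its speed limit or range.

ROBOT

A 6-joint arm with a two-finger parallel gripper is mounted at the origin on the work surface. World frame = base frame: x ahead of the robot, y to its left, z up, the work surface at z = 0. Lengths are in m, angles in rad, forces in N, time in s.
With the tool pointing down it reaches from about 0.35 to 0.925 m from the base axis. Payload 6.4 kg.
Tool frame: the origin (TCP) lies at the very end of the fingers, on their centre line; the grasp point (between the pads) lies 19 mm behind it; z points along the fingers, y is the direction in which the jaws open and shut (so a half turn about z gives the same grasp; the last joint's range is limited). The gripper opens to 94 mm and grips with 3 to 60 N. Pads are 16 mm wide; open, the fingers measure 119 mm over their backs; the gripper's body (75 mm by 177 mm) begins 78 mm behind the grasp point.
Start: joints at [-1.275, 0.245, 1.558, -0, 1.339, -0.174], TCP at [0.294, -0.58, 0.205] pointing down, gripper open.
Joint ranges: [-3.13, 3.13], [-1.02, 2.26], [0.13, 2.54], [-0.95, 4.09], [0.21, 2.88], [-2.74, 2.74]. Speed limits (rad/s): [2.57, 2.57, 3.14, 3.14, 3.14, 3.14].

INTERFACE

Orientations are given as a unit quaternion [x, y, z, w].
In Python, from station import arm gives the robot as it stands. The module is installed in compiled form; this text tells all that it offers.
- The arm moves only by the tool send_rows, never from a script. Its argument "rows" is a list of rows, each a list of 7 numbers: the shift along the tool's x, y, z in cm, then the turn, a rotation vector about the tool's x, y, z in degrees, then the closure in counts, from 0 (fully open) to 255 (shut). A call has exactly 10 rows; each row shifts and turns the commanded pose from where the row before left it, along the tool's axes as they then stand; what a row does not reach is not made up. A row lasts 1/12 s, in which the tool goes at most 41.7 mm and 7.16 degrees, less where a joint would pass 70% of its speed; a pose out of reach is approached as far as the arm can. A call is refused whole if a number of a shift passes 4.17 or a number of a turn 7.16, either way. A call with a gripper value outside its range is refused whole. The fingers move at their own pace and stop on an object; the grip force is fixed at half the most. Time passes only in rows, so rows that do not move let the fingers close, or fill a call up. It gives the time, the measured TCP pose, the force and the opening at its end, in the units of the state.
- arm.get_obs(): the state, without advancing time (a new reading comes with each control period).
- arm.capture(name): name is "side" or "top"; returns the picture (400x640x3 uint8, red, green, blue); there is no depth.
- arm.calibration(name): a dict with "camera_matrix" (3x3 intrinsics, pixels), "eye" and "attitude" of the camera in the world. Camera axes: x right, y down, z forward; pixel columns grow to the right and rows downward; lengths in m; the calibration is good to about 2 mm. A picture is of the moment at which its call begins. calibration takes no time and is no camera call.
- arm.hand_in(): hands the job in, once; it reports no verdict.
The state is a dict: "clock": time; "q": joint angles; "joint_vel": joint speeds; "tau": joint torques, N m; "ee_pos": TCP position; "eef_rot": TCP orientation; "ft_force": force on the tool from outside, world axes, zero at the start; "ft_torque": the same for the moment, N m; "finger_gap": opening from 0.0 (shut) to 1.0 (fully open).
Only numpy, scipy, OpenCV 4.12 (cv2) and the standard library are available. Lean on these libraries where they do the work, as an engineer would, in place of code of your own. Each camera call takes 0.05 s, during which the arm holds its last target.

## Working session

There is one attempt and no reset: what is moved stays moved. The work goes in short steps, Python scripts to look and compute and a tool call to move; the robot and the scene stay as the last step left them, time stands still between calls to the robot, and variables do not carry over. Pictures are saved under pics/ and viewed, and the job is handed in when it is done.

Besides the shell and the picture viewer there is one more tool, called after "Request:" by a JSON object that holds its "api" and its "payload", one argument or row to a line. send_rows: Moves the arm, as the interface text tells. Its arguments: {"type":"object","properties":{"rows":{"type":"array"}},"required":["rows"]}

```bash
mkdir -p pics; python3 - <<'E'
from station import arm
import cv2
for n in("side","top"):
    im=arm.capture(n); cv2.imwrite(f"pics/{n}0.png",im[:,:,::-1])
    c=arm.calibration(n); print(n,c)
print(arm.get_obs())
E
```

```text
side {'camera_matrix': array([[434.5379321 ,   0.        , 317.49011654],
       [  0.        , 434.5379321 , 197.18756202],
       [  0.        ,   0.        ,   1.        ]]), 'eye': array([0.03536788, 0.62089682, 0.91502243]), 'attitude': array([-0.30559816,  0.87337019, -0.35676032,  0.12867148])}
top {'camera_matrix': array([[416.79063675,   0.        , 316.51080501],
       [  0.        , 416.79063675, 191.10325673],
       [  0.        ,   0.        ,   1.        ]]), 'eye': array([ 0.50075813, -0.02040628,  1.13745936]), 'attitude': array([-0.70620906,  0.70730148, -0.01918529,  0.02500602])}
{'clock': 0.1, 'q': array([-1.27507171e+00,  2.45729234e-01,  1.55886683e+00,  1.36941917e-05,
        1.33870225e+00, -1.74117863e-01]), 'joint_vel': array([ 5.19481116e-05,  5.78837131e-06, -5.50943136e-03,  7.97481686e-05,
       -2.06389297e-03,  1.66131771e-04]), 'tau': array([-1.12849339e-03, -4.16915274e+01, -3.15525627e+01,  6.85890298e-02,
        3.10112257e-02, -5.25856717e-05]), 'ee_pos': array([ 0.29412575, -0.57905016,  0.20447874]), 'eef_rot': array([ 9.72532691e-01,  2.32764767e-01, -4.51729738e-05, -8.51655942e-04]), 'ft_force': array([-0.04836214,  0.39206381, -0.28936696]), 'ft_torque': array([0.02239397, 0.01048813, 0.02083897]), 'finger_gap': 1.0025839902449472}
```

View pics/side0.png

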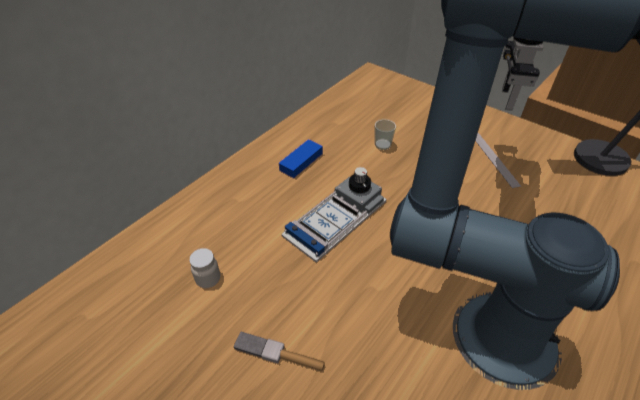

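View pics/top0.png

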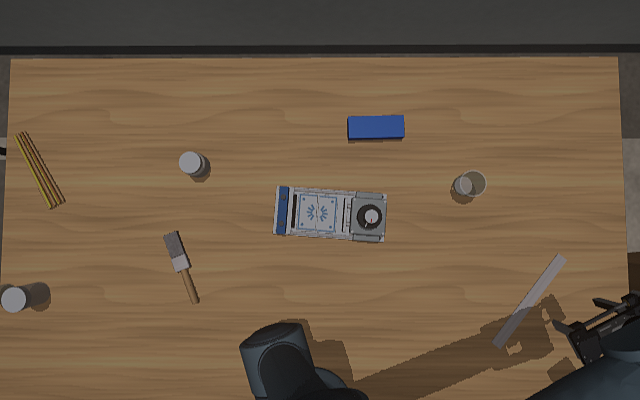

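```bash
cat > h.py <<'E'
import numpy as np, cv2
from scipy.spatial.transform import Rotation as R
from station import arm
def ray(n,u,v):
    c=arm.calibration(n); d=np.linalg.inv(c["camera_matrix"])@[u,v,1]
    return np.array(c["eye"]),R.from_quat(c["attitude"]).apply(d)
def onz(n,u,v,z):
    e,d=ray(n,u,v); return e+d*(z-e[2])/d[2]
def proj(n,p):
    c=arm.calibration(n); q=R.from_quat(c["attitude"]).inv().apply(np.array(p)-c["eye"]); q=c["camera_matrix"]@q; return q[:2]/q[2]
E
python3 - <<'E'
from h import *
t=cv2.imread("pics/top0.png"); s=cv2.imread("pics/side0.png")
cv2.imwrite("pics/tc0.png",cv2.resize(t[175:255,265:400],None,fx=5.9,fy=5.9,interpolation=cv2.INTER_CUBIC))
cv2.imwrite("pics/sc0.png",cv2.resize(s[155:265,275:395],None,fx=5.4,fy=5.4,interpolation=cv2.INTER_CUBIC))
print(onz("top",372,216,.114),onz("top",0,0,0)); print(R.from_quat(arm.calibration("top")["attitude"]).as_matrix())
E
```

```text
[ 0.50349548 -0.1478152   0.114     ] [1.1161614 0.8851374 0.       ]
[[-0.00128692 -0.99804594  0.06247123]
 [-0.99996493  0.00180137  0.00817939]
 [-0.00827594 -0.06245851 -0.99801325]]
```

View pics/tc0.png

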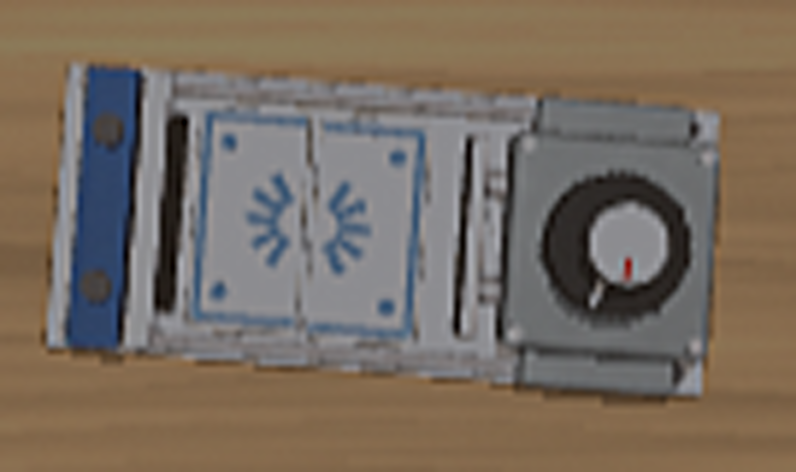

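View pics/sc0.png

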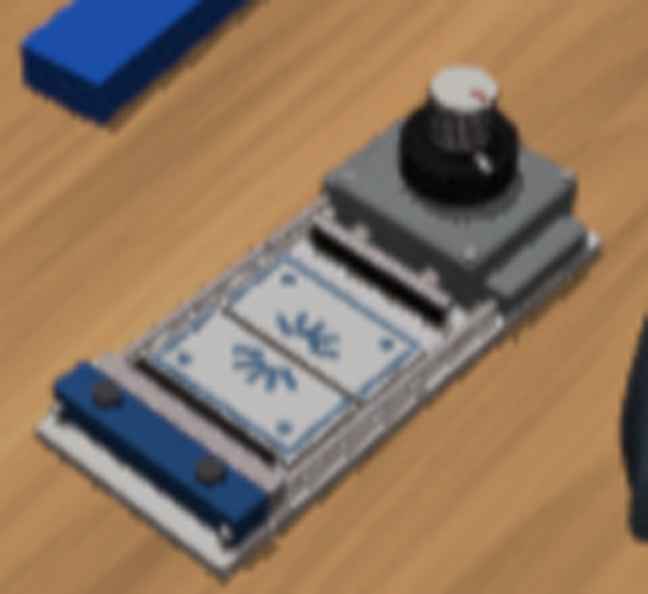

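```bash
python3 - <<'E'
from h import *
def tc(x,y): return ((x+.5)/5.9-.5+265,(y+.5)/5.9-.5+175)
def sc(x,y): return ((x+.5)/5.4-.5+275,(y+.5)/5.4-.5+155)
print("fine top",onz("top",*tc(628,244),.114)," side",onz("side",*sc(464,88),.114))
print("ring top",onz("top",*tc(617,245),.080))
for p in[(522,137),(718,150),(703,360),(507,342)]: print("house",onz("top",*tc(*p),.05))
a=[onz("top",*tc(*p),.01) for p in[(718,112),(70,65),(700,395),(48,347)]]
for i in(0,2):
    d=a[i+1]-a[i]; print("axis",d,np.degrees(np.arctan2(d[1],d[0])))
# two view triangulate fine top
e1,d1=ray("top",*tc(628,244)); e2,d2=ray("side",*sc(464,88))
A=np.c_[d1,-d2]; s=np.linalg.lstsq(A,e2-e1,rcond=None)[0]; print(e1+d1*s[0],e2+d2*s[1])
# tile gaps along y
for n,x in dict(padface=182,farL=196,joint1=305,joint2=311,nearR=424,pushface=458).items():
    print(n,onz("top",*tc(x,225),.02)[1])
# red mark on fine, white mark ring
for nm,p,z in(("red",(628,268),.114),("white",(597,293),.08)): print(nm,onz("top",*tc(*p),z))
E
```

```text
fine top [ 0.5036436  -0.14543272  0.114     ]  side [ 0.50403071 -0.14400311  0.114     ]
ring top [ 0.50331758 -0.14487003  0.08      ]
house [ 0.55113153 -0.10685857  0.05      ]
house [ 0.54523675 -0.19337223  0.05      ]
house [ 0.45288022 -0.1857041   0.05      ]
house [ 0.46084377 -0.09965166  0.05      ]
axis [0.02218379 0.29752021 0.        ] 85.73578514609599
axis [0.02204892 0.2972713  0.        ] 85.75807938419406
[ 0.503646   -0.14553661  0.11314951] [ 0.50457312 -0.14488837  0.11307294]
padface 0.045295410051040916
farL 0.03893619822314204
joint1 -0.010554338396703288
joint2 -0.01327753508641923
nearR -0.06454389987300528
pushface -0.079961559916494
red [ 0.49370665 -0.14533883  0.114     ]
white [ 0.48280602 -0.1361239   0.08      ]
```

Request:
{"api": "send_rows", "payload": {
  "rows": [
    [3,-2.3,0,0,0,0,0],
    [3,-2.3,0,0,0,0,0],
    [3,-2.3,0,0,0,0,0],
    [3,-2.3,0,0,0,0,0],
    [3,-2.3,0,0,0,0,0],
    [3,-2.3,0,0,0,0,0],
    [3,-2.3,0,0,0,0,0],
    [3,-2.3,0,0,0,0,0],
    [3,-2.3,0,0,0,0,0],
    [3,-2.3,0,0,0,0,0]
  ]
}}

```text
clock: 0.93
ee_pos: [0.4579, -0.2368, 0.2052]
eef_rot: [0.973, 0.233, -0.0, -0.0]
ft_force: [0.4, 0.3, -0.7]
finger_gap: 1.001
```

Request:
{"api": "send_rows", "payload": {
  "rows": [
    [2.5,-2,0,0,0,0,0],
    [2.5,-2,0,0,0,0,0],
    [2.5,-2,0,0,0,0,0],
    [0,0,0,0,0,-7,0],
    [0,0,0,0,0,-7,0],
    [0,0,0,0,0,-7,0],
    [0,0,0,0,0,-7,0],
    [0,0,0,0,0,-7,0],
    [0,0,0,0,0,-7,0],
    [0,0,0,0,0,-7,0]
  ]
}}

```text
clock: 1.77
ee_pos: [0.4971, -0.151, 0.205]
eef_rot: [0.787, 0.618, -0.0, -0.0]
ft_force: [-0.2, -0.0, -0.4]
finger_gap: 1.002
```

Request:
{"api": "send_rows", "payload": {
  "rows": [
    [0,0,0,0,0,-7,0],
    [0,0,0,0,0,-7,0],
    [0,0,0,0,0,-7,0],
    [0,0,0,0,0,-7,0],
    [0,0,0,0,0,-7,0],
    [0,0,0,0,0,-7,0],
    [0,0,0,0,0,-7,0],
    [0,0,0,0,0,-7,0],
    [0,0,0,0,0,-7,0],
    [0,0,0,0,0,-7,0]
  ]
}}

```text
clock: 2.6
ee_pos: [0.497, -0.1511, 0.2049]
eef_rot: [0.29, 0.957, 0.0, -0.0]
ft_force: [-0.5, -0.1, -0.6]
finger_gap: 0.999
```

```bash
cat >> h.py <<'E'
def st(tgt=None):
    o=arm.get_obs(); Rm=R.from_quat(o["eef_rot"]); m=Rm.as_matrix()
    print("t %.2f"%o["clock"],"p",o["ee_pos"].round(4),"q",o["q"].round(3),"zax",m[:,2].round(4),"yang %.2f"%np.degrees(np.arctan2(m[1,1],m[0,1])))
    print("F",o["ft_force"].round(2),"T",o["ft_torque"].round(3),"gap",round(o["finger_gap"],3))
    if tgt is not None: print("tool delta cm",(m.T@(np.array(tgt)-o["ee_pos"])*100).round(3), "tilt fix deg", (np.degrees(np.cross(m[:,2],[0,0,-1]))@m).round(2))
    return o
E
python3 -c "
from h import *
st([.5037,-.1449,.205])"
```

```text
t 2.60 p [ 0.497  -0.1511  0.2049] q [-0.514 -0.063  1.888  0.     1.317 -1.496] zax [-8.e-04  5.e-04 -1.e+00] yang 56.27
F [-0.5  -0.11 -0.56] T [-0.014 -0.13   0.059] gap 0.999
tool delta cm [-0.213  0.884 -0.006] tilt fix deg [-0.   -0.06  0.  ]
```

Request:
{"api": "send_rows", "payload": {
  "rows": [
    [-0.21,0.88,0,0,0,0,0],
    [0,0,0,0,0,-7,0],
    [0,0,0,0,0,-7,0],
    [0,0,0,0,0,-7,0],
    [0,0,0,0,0,-7,0],
    [0,0,0,0,0,-7,0],
    [0,0,0,0,0,-7,0],
    [0,0,2,0,0,-7,0],
    [0,0,2,0,0,0,0],
    [0,0,1,0,0,0,0]
  ]
}}

```text
clock: 3.43
ee_pos: [0.5032, -0.1441, 0.153]
eef_rot: [-0.128, 0.992, 0.001, -0.001]
ft_force: [-0.2, -0.3, -1.4]
finger_gap: 1.006
```

```bash
python3 -c "
from h import *
st([.5037,-.1449,.055])
t=arm.capture('top');s=arm.capture('side')
a=cv2.resize(t[155:275,265:425],None,fx=2.5,fy=2.5,interpolation=2);b=cv2.resize(s[135:255,275:435],None,fx=2.5,fy=2.5,interpolation=2)
cv2.imwrite('pics/a1.png',np.hstack([a,b])[:,:,::-1])"
```

```text
t 3.43 p [ 0.5032 -0.1441  0.153 ] q [-0.496  0.005  1.922  0.     1.218 -2.324] zax [-0.0028  0.0018 -1.    ] yang 104.75
F [-0.16 -0.29 -1.42] T [ 0.143 -0.14   0.043] gap 1.006
tool delta cm [-0.052 -0.119  9.801] tilt fix deg [ 0.14 -0.13 -0.  ]
```

View pics/a1.png

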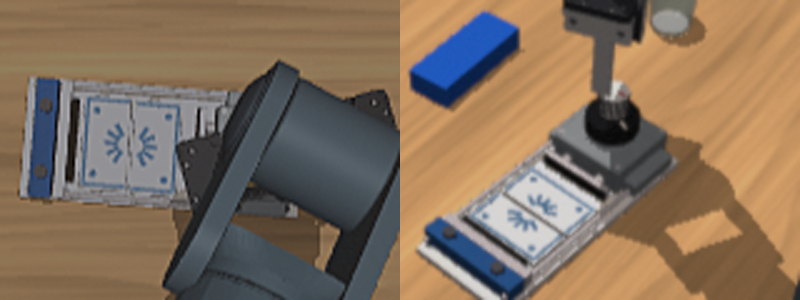

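Request:
{"api": "send_rows", "payload": {
  "rows": [
    [0,0,0,0,0,0,0],
    [0,0,2,0,0,0,0],
    [0,0,2,0,0,0,0],
    [0,0,2,0,0,0,0],
    [0,0,2,0,0,0,0],
    [0,0,1,0,0,0,0],
    [0,0,0.6,0,0,0,0],
    [0,0,0,0,0,0,0],
    [0,0,0,0,0,0,0],
    [0,0,0,0,0,0,0]
  ]
}}

```text
clock: 4.37
ee_pos: [0.5051, -0.1457, 0.0609]
eef_rot: [-0.13, 0.992, -0.001, 0.001]
ft_force: [-0.4, -0.5, 0.3]
finger_gap: 1.003
```

```bash
python3 -c "
from h import *
st([.5037,-.1449,.055])
t=arm.capture('top');s=arm.capture('side')
a=cv2.resize(t[155:275,265:425],None,fx=2.5,fy=2.5,interpolation=2);b=cv2.resize(s[135:255,275:435],None,fx=2.5,fy=2.5,interpolation=2)
cv2.imwrite('pics/a2.png',np.hstack([a,b])[:,:,::-1])"
```

```text
t 4.37 p [ 0.5051 -0.1457  0.0609] q [-0.497  0.139  1.97  -0.     1.03  -2.328] zax [ 0.0023 -0.0013 -1.    ] yang 104.91
F [-0.35 -0.46  0.31] T [ 0.073 -0.09  -0.008] gap 1.003
tool delta cm [0.118 0.114 0.594] tilt fix deg [-0.1   0.11 -0.  ]
```

View pics/a2.png

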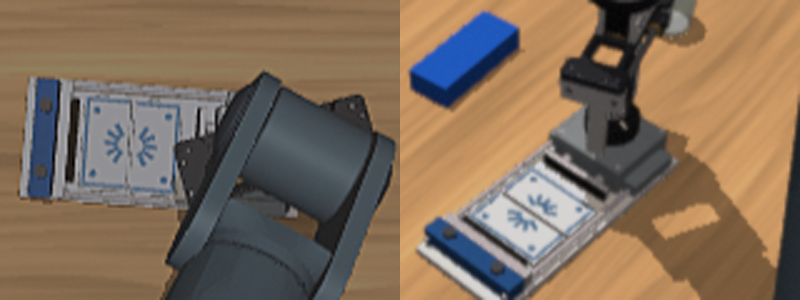

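Request:
{"api": "send_rows", "payload": {
  "rows": [
    [0.1,0.1,0.4,0,0,0,0],
    [0,0,0,0,0,0,0],
    [0,0,0,0,0,0,100],
    [0,0,0,0,0,0,255],
    [0,0,0,0,0,0,255],
    [0,0,0,0,0,0,255],
    [0,0,0,0,0,0,255],
    [0,0,0,0,0,0,255],
    [0,0,0,0,0,0,255],
    [0,0,0,0,0,0,255]
  ]
}}

```text
clock: 5.3
ee_pos: [0.5035, -0.147, 0.0555]
eef_rot: [-0.13, 0.992, -0.003, 0.001]
ft_force: [3.0, -10.1, -5.9]
finger_gap: 0.655
```

```bash
python3 -c "
from h import *
st([.5037,-.1449,.055])"
```

```text
t 5.30 p [ 0.5035 -0.147   0.0555] q [-0.499  0.145  1.975 -0.004  1.017 -2.328] zax [ 0.0023 -0.005  -1.    ] yang 104.92
F [  3.   -10.05  -5.94] T [-1.396 -0.496 -0.106] gap 0.655
tool delta cm [-0.069  0.198  0.053] tilt fix deg [-0.31  0.05  0.  ]
```

Request:
{"api": "send_rows", "payload": {
  "rows": [
    [0,-0.15,0,0,0,0,255],
    [0,0,0,0,0,0,255],
    [0,0,0,0,0,0,255],
    [0,0,0,0,0,0,255],
    [0,0,0,0,0,0,255],
    [0,0,0,0,0,0,255],
    [0,0,0,0,0,0,255],
    [0,0,0,0,0,0,255],
    [0,0,0,0,0,0,255],
    [0,0,0,0,0,0,255]
  ]
}}

```text
clock: 6.13
ee_pos: [0.5035, -0.147, 0.0555]
eef_rot: [-0.13, 0.992, -0.001, 0.0]
ft_force: [0.5, -7.1, -3.8]
finger_gap: 0.653
```

```bash
python3 -c "
from h import *
st([.5037,-.1449,.055])"
```

```text
t 6.13 p [ 0.5035 -0.147   0.0555] q [-4.990e-01  1.460e-01  1.974e+00 -2.000e-03  1.020e+00 -2.330e+00] zax [ 0.0011 -0.0025 -1.    ] yang 104.92
F [ 0.53 -7.08 -3.78] T [-0.945 -0.315 -0.031] gap 0.653
tool delta cm [-0.07   0.199  0.052] tilt fix deg [-0.15  0.02 -0.  ]
```

Request:
{"api": "send_rows", "payload": {
  "rows": [
    [0,-0.25,0,0,0,0,255],
    [0,0,0,0,0,5,255],
    [0,0,0,0,0,5,255],
    [0,0,0,0,0,5,255],
    [0,0,0,0,0,5,255],
    [0,0,0,0,0,5,255],
    [0,0,0,0,0,5,255],
    [0,0,0,0,0,0,255],
    [0,0,0,0,0,0,255],
    [0,0,0,0,0,0,255]
  ]
}}

```text
clock: 6.97
ee_pos: [0.5035, -0.146, 0.0555]
eef_rot: [0.132, 0.991, 0.002, -0.001]
ft_force: [-0.4, 7.0, 4.4]
finger_gap: 0.66
```

```bash
python3 -c "
from h import *
st([.5037,-.1449,.055])
t=arm.capture('top');s=arm.capture('side')
cv2.imwrite('pics/top3.png',t[:,:,::-1]);cv2.imwrite('pics/side3.png',s[:,:,::-1])
a=cv2.resize(t[155:275,265:425],None,fx=2.5,fy=2.5,interpolation=2);b=cv2.resize(s[135:255,275:435],None,fx=2.5,fy=2.5,interpolation=2)
cv2.imwrite('pics/a3.png',np.hstack([a,b])[:,:,::-1])"
```

```text
t 6.97 p [ 0.5035 -0.146   0.0555] q [-0.501  0.148  1.971  0.004  1.025 -1.809] zax [-0.0012  0.0046 -1.    ] yang 74.84
F [-0.37  7.03  4.38] T [ 1.066  0.014 -0.419] gap 0.66
tool delta cm [0.01  0.108 0.046] tilt fix deg [ 0.23 -0.13  0.  ]
```

View pics/a3.png

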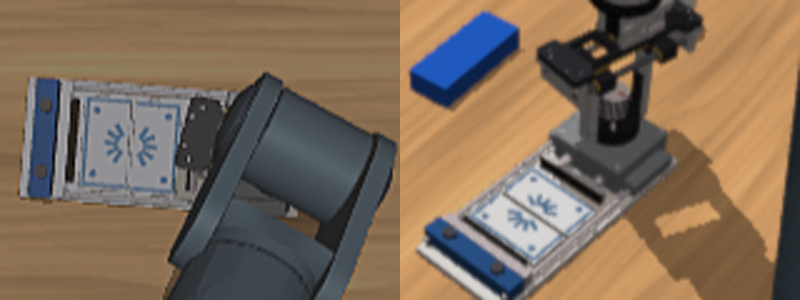

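```bash
python3 -c "
from h import *
a=cv2.imread('pics/side0.png')[175:255,310:380];b=cv2.imread('pics/side3.png')[175:255,310:380]
cv2.imwrite('pics/cmp3.png',np.hstack([cv2.resize(x,None,fx=5.7,fy=5.7,interpolation=2) for x in(a,b)]))"
```

```text
(no output)
```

View pics/cmp3.png

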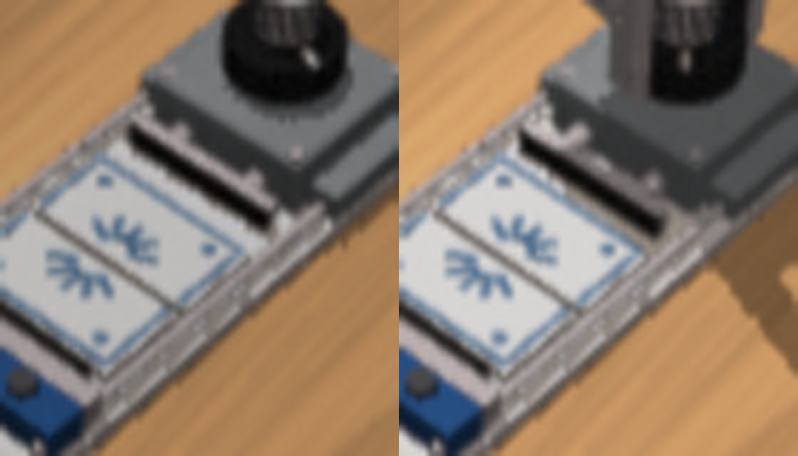

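Request:
{"api": "send_rows", "payload": {
  "rows": [
    [0,0.1,0,0,0,0,255],
    [0,0,0,0,0,2,255],
    [0,0,0,0,0,2,255],
    [0,0,0,0,0,2,255],
    [0,0,0,0,0,2,255],
    [0,0,0,0,0,2,255],
    [0,0,0,0,0,2,255],
    [0,0,0,0,0,2,255],
    [0,0,0,0,0,2,255],
    [0,0,0,0,0,2,255]
  ]
}}

```text
clock: 7.9
ee_pos: [0.5038, -0.1453, 0.0555]
eef_rot: [0.285, 0.959, 0.001, -0.001]
ft_force: [-0.2, 7.2, 2.9]
finger_gap: 0.65
```

```bash
python3 -c "
from h import *
o=st([.5037,-.1449,.055]);print(o['tau'].round(3))"
```

```text
t 7.90 p [ 0.5038 -0.1453  0.0555] q [-0.499  0.148  1.971  0.003  1.025 -1.493] zax [-0.0013  0.0034 -1.    ] yang 56.92
F [-0.25  7.22  2.91] T [ 1.115 -0.045  0.455] gap 0.65
tool delta cm [0.033 0.03  0.046] tilt fix deg [ 0.12 -0.17 -0.  ]
[ -3.982 -31.393 -26.882  -0.995  -0.806   0.093]
```

Request:
{"api": "send_rows", "payload": {
  "rows": [
    [0,0,0,0,0,2,255],
    [0,0,0,0,0,2,255],
    [0,0,0,0,0,2,255],
    [0,0,0,0,0,2,255],
    [0,0,0,0,0,2,255],
    [0,0,0,0,0,2,255],
    [0,0,0,0,0,2,255],
    [0,0,0,0,0,2,255],
    [0,0,0,0,0,2,255],
    [0,0,0,0,0,2,255]
  ]
}}

```text
clock: 8.73
ee_pos: [0.5043, -0.1448, 0.0555]
eef_rot: [0.447, 0.895, 0.002, -0.001]
ft_force: [2.5, 8.5, 2.0]
finger_gap: 0.651
```

```bash
python3 -c "
from h import *
o=st([.5037,-.1449,.055]);print(o['tau'].round(3))"
```

```text
t 8.73 p [ 0.5043 -0.1448  0.0555] q [-0.498  0.148  1.971  0.004  1.024 -1.144] zax [-0.      0.0044 -1.    ] yang 36.90
F [2.51 8.47 2.04] T [ 1.544 -0.395  0.492] gap 0.651
tool delta cm [ 0.03  -0.053  0.047] tilt fix deg [ 0.15 -0.2  -0.  ]
[ -5.377 -31.771 -26.651  -1.622  -0.555   0.096]
```

Request:
{"api": "send_rows", "payload": {
  "rows": [
    [0.1,0.12,0,0,0,0,255],
    [0,0,0,0,0,2,255],
    [0,0,0,0,0,2,255],
    [0,0,0,0,0,2,255],
    [0,0,0,0,0,2,255],
    [0,0,0,0,0,2,255],
    [0,0,0,0,0,2,255],
    [0,0,0,0,0,2,255],
    [0,0,0,0,0,2,255],
    [0,0,0,0,0,2,255]
  ]
}}

```text
clock: 9.57
ee_pos: [0.5049, -0.1445, 0.0555]
eef_rot: [0.581, 0.814, 0.001, -0.0]
ft_force: [2.8, 5.6, -0.2]
finger_gap: 0.649
```

```bash
python3 -c "
from h import *
o=st([.5037,-.1449,.055]);print(o['tau'].round(3))
t=arm.capture('top');s=arm.capture('side')
cv2.imwrite('pics/top4.png',t[:,:,::-1]);cv2.imwrite('pics/side4.png',s[:,:,::-1])
a=cv2.imread('pics/side0.png')[175:255,310:380];b=cv2.imread('pics/side4.png')[175:255,310:380]
cv2.imwrite('pics/cmp4.png',np.hstack([cv2.resize(x,None,fx=5.7,fy=5.7,interpolation=2) for x in(a,b)]))"
```

```text
t 9.57 p [ 0.5049 -0.1445  0.0555] q [-0.496  0.149  1.971  0.003  1.022 -0.827] zax [ 9.0e-04  2.1e-03 -1.0e+00] yang 18.91
F [ 2.77  5.57 -0.22] T [ 0.877 -0.529  0.429] gap 0.649
tool delta cm [ 0.002 -0.13   0.049] tilt fix deg [ 0.09 -0.09 -0.  ]
[ -3.538 -32.487 -26.211  -1.005   0.052   0.096]
```

View pics/cmp4.png

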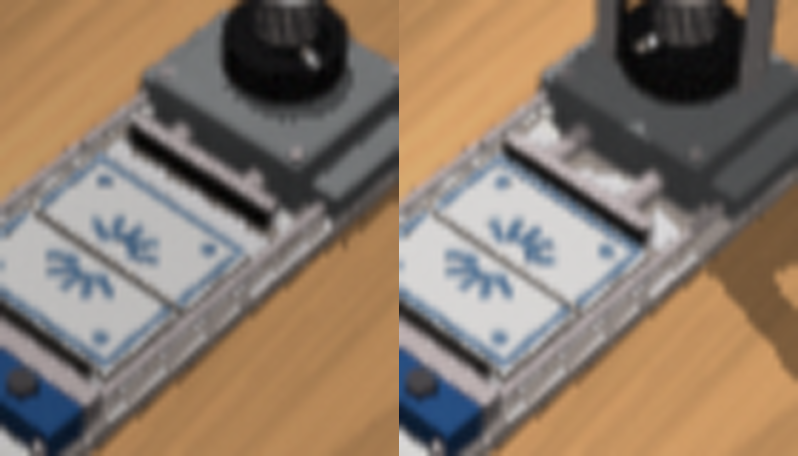

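```bash
cat >> h.py <<'E'
AX=np.array([.5037,-.1455]); TH=np.radians(85.75)
def rect(n,im,z=.024,x0=-.04,x1=.04,y0=.05,y1=.24,s=4000):
    ey=np.array([np.cos(TH),np.sin(TH)]); ex=np.array([ey[1],-ey[0]])
    W=int((y1-y0)*s);H=int((x1-x0)*s)
    c=[]
    for (x,y) in((x0,y0),(x0,y1),(x1,y1),(x1,y0)): c.append(proj(n,[*(AX+ex*x+ey*y),z]))
    M=cv2.getPerspectiveTransform(np.float32(c),np.float32([[0,0],[W,0],[W,H],[0,H]]))
    return cv2.warpPerspective(im,M,(W,H),flags=cv2.INTER_CUBIC)
E
python3 -c "
from h import *
o=[]
for f in('top0','side0','top4','side4'):
    o.append(rect(f[:-1],cv2.imread(f'pics/{f}.png'),x0=-.025,x1=.01)[::1])
v=np.vstack(o);print(v.shape);cv2.imwrite('pics/r4.png',v)"
```

```text
(560, 760, 3)
```

View pics/r4.png

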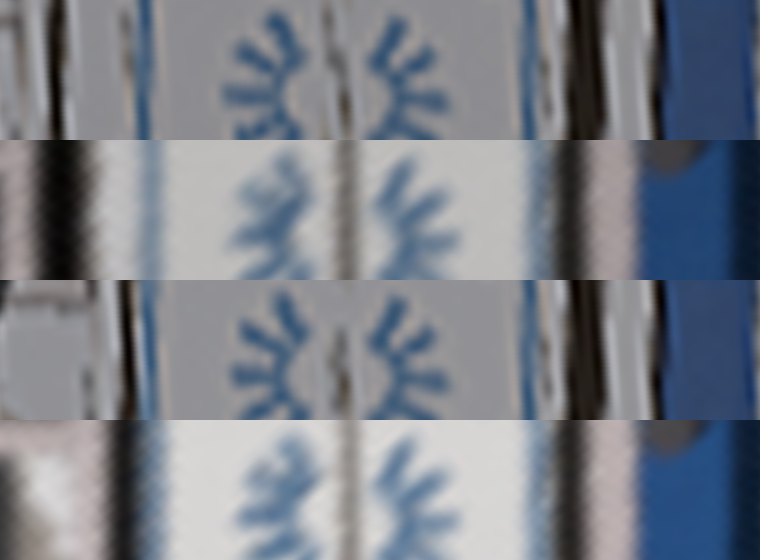

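Request:
{"api": "send_rows", "payload": {
  "rows": [
    [0.1,0.1,0,0,0,0,255],
    [0,0,0,0,0,2,255],
    [0,0,0,0,0,2,255],
    [0,0,0,0,0,2,255],
    [0,0,0,0,0,2,255],
    [0,0,0,0,0,2,255],
    [0,0,0,0,0,2,255],
    [0,0,0,0,0,2,255],
    [0,0,0,0,0,2,255],
    [0,0,0,0,0,2,255]
  ]
}}

```text
clock: 10.5
ee_pos: [0.5056, -0.1443, 0.0555]
eef_rot: [0.701, 0.713, 0.0, 0.001]
ft_force: [3.6, 1.5, -1.8]
finger_gap: 0.654
```

```bash
cat >> h.py <<'E'
def shift1(n,ref,im,a,b,z=.024):
    kw=dict(z=z,x0=-.03,x1=.03)
    r=rect(n,ref,**kw).mean(2).astype(np.float32)[:,a:b]; q=rect(n,im,**kw).mean(2).astype(np.float32)[:,a:b]
    w=cv2.createHanningWindow((b-a,r.shape[0]),cv2.CV_32F)
    (dx,dy),resp=cv2.phaseCorrelate(r,q,w); return round(dx/4,2)
def track(tag):
    o=st()
    for n in("top","side"):
        im=arm.capture(n)[:,:,::-1].copy(); cv2.imwrite(f"pics/{n}{tag}.png",im)
        ref=cv2.imread(f"pics/{n}0.png")
        print(n,"mm near",shift1(n,ref,im,175,325),"far",shift1(n,ref,im,360,520),"pad",shift1(n,ref,im,560,640),"fence",shift1(n,ref,im,640,758))
    print("coarse est deg",round(104.92-np.degrees(np.arctan2(*R.from_quat(o["eef_rot"]).as_matrix()[[1,0],1])),2))
E
python3 -c "
from h import *
track('5')
for k in '34':
  for n in('top','side'):
    ref=cv2.imread(f'pics/{n}0.png');im=cv2.imread(f'pics/{n}{k}.png');print(k,n,[shift1(n,ref,im,a,b) for a,b in((175,325),(360,520),(560,640),(640,758))])
"
```

```text
t 10.50 p [ 0.5056 -0.1443  0.0555] q [-4.940e-01  1.490e-01  1.970e+00  1.000e-03  1.021e+00 -5.100e-01] zax [ 1.3e-03 -2.0e-04 -1.0e+00] yang 0.91
F [ 3.63  1.54 -1.84] T [ 0.214 -0.529  0.435] gap 0.654
top mm near 5.49 far -0.01 pad 0.0 fence -0.02
side mm near 0.05 far -0.0 pad -0.02 fence 0.01
coarse est deg 104.01
3 top [-0.0, -0.03, -0.0, -0.0]
3 side [0.0, 0.0, -0.02, -0.0]
4 top [-0.02, -0.03, 0.01, -0.0]
4 side [0.01, 0.02, -0.01, -0.02]
```

```bash
cat >> h.py <<'E'
def shift1(n,ref,im,a,b,z=.024):
    kw=dict(z=z,x0=-.03,x1=.03)
    r,q=[cv2.GaussianBlur(rect(n,x,**kw).mean(2).astype(np.float32),(0,0),5) for x in(ref,im)]
    M=np.float32([[1,0,a],[0,1,0]])
    best=None
    for g in(0,10,24,40):
        try:
            M=np.float32([[1,0,a+g],[0,1,0]])
            cc,M=cv2.findTransformECC(r[:,a:b].copy(),q,M,cv2.MOTION_TRANSLATION,(3,100,1e-5),None,1)
            if best is None or cc>best[0]: best=(cc,M[0,2])
        except cv2.error: pass
    return (round(float(best[1]-a)/4,2),round(float(best[0]),3))
E
python3 -c "
from h import *
for k in '345':
  for n in('top','side'):
    ref=cv2.imread(f'pics/{n}0.png');im=cv2.imread(f'pics/{n}{k}.png');print(k,n,[shift1(n,ref,im,a,b) for a,b in((175,325),(360,520),(560,640),(640,758))])
v=np.vstack([rect(f[:-1],cv2.imread(f'pics/{f}.png'),x0=-.025,x1=.01) for f in('top0','top5','side0','side5')]);cv2.imwrite('pics/r5.png',v)
"
```

```text
3 top [(-0.0, 0.999), (0.01, 1.0), (-0.01, 1.0), (-0.01, 0.999)]
3 side [(-0.0, 0.999), (0.01, 0.999), (0.0, 1.0), (0.02, 0.999)]
4 top [(1.19, 0.944), (0.0, 1.0), (0.0, 1.0), (-0.0, 1.0)]
4 side [(1.26, 0.982), (-0.01, 1.0), (0.01, 1.0), (0.02, 0.999)]
5 top [(4.78, 0.953), (0.51, 0.971), (0.0, 1.0), (-0.0, 0.999)]
5 side [(4.84, 0.987), (0.53, 0.978), (-0.01, 0.999), (0.01, 0.999)]
```

View pics/r5.png

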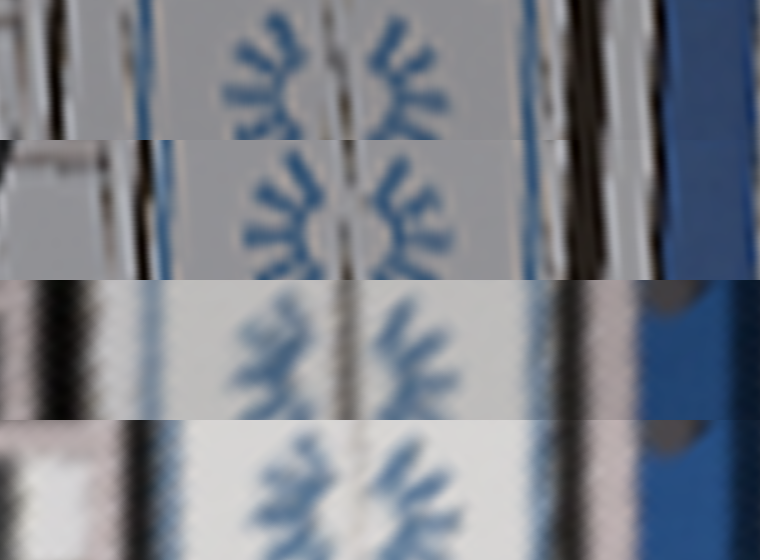

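Request:
{"api": "send_rows", "payload": {
  "rows": [
    [0.05,0.1,0,0,0,0,255],
    [0,0,0,0,0,1.5,255],
    [0,0,0,0,0,1.5,255],
    [0,0,0,0,0,1.5,255],
    [0,0,0,0,0,1.5,255],
    [0,0,0,0,0,1.5,255],
    [0,0,0,0,0,1.5,255],
    [0,0,0,0,0,1.5,255],
    [0,0,0,0,0,1.5,255],
    [0,0,0,0,0,1.5,255]
  ]
}}

```text
clock: 11.43
ee_pos: [0.5061, -0.1444, 0.0555]
eef_rot: [0.78, 0.626, -0.0, 0.0]
ft_force: [1.5, 0.4, -1.3]
finger_gap: 0.652
```

```bash
python3 -c "
from h import *
track('6')"
```

```text
t 11.43 p [ 0.5061 -0.1444  0.0555] q [-4.930e-01  1.510e-01  1.968e+00 -1.000e-03  1.022e+00 -2.740e-01] zax [ 1.e-04 -1.e-03 -1.e+00] yang -12.54
F [ 1.55  0.39 -1.33] T [-0.08  -0.346  0.434] gap 0.652
top mm near (7.55, 0.964) far (3.41, 0.959) pad (-0.06, 0.998) fence (-0.0, 1.0)
side mm near (7.57, 0.957) far (3.33, 0.955) pad (-0.08, 0.998) fence (0.02, 0.998)
coarse est deg 117.46
```

Request:
{"api": "send_rows", "payload": {
  "rows": [
    [0,0,0,0,0,0.7,255],
    [0,0,0,0,0,0.7,255],
    [0,0,0,0,0,0.7,255],
    [0,0,0,0,0,0.7,255],
    [0,0,0,0,0,0.7,255],
    [0,0,0,0,0,0.7,255],
    [0,0,0,0,0,0.7,255],
    [0,0,0,0,0,0.7,255],
    [0,0,0,0,0,0.7,255],
    [0,0,0,0,0,0.7,255]
  ]
}}

```text
clock: 12.37
ee_pos: [0.5064, -0.1444, 0.0555]
eef_rot: [0.817, 0.576, 0.0, 0.001]
ft_force: [3.8, -4.9, -4.8]
finger_gap: 0.65
```

```bash
python3 -c "
from h import *
track('7')"
```

```text
t 12.37 p [ 0.5064 -0.1444  0.0555] q [-0.493  0.151  1.968 -0.     1.021 -0.15 ] zax [ 9.e-04 -8.e-04 -1.e+00] yang -19.65
F [ 3.82 -4.93 -4.83] T [-0.729 -0.706  0.484] gap 0.65
top mm near (8.98, 0.95) far (4.93, 0.966) pad (-0.08, 0.995) fence (0.0, 1.0)
side mm near (9.08, 0.982) far (4.61, 0.979) pad (-0.01, 0.999) fence (0.02, 1.0)
coarse est deg 124.57
```

```bash
python3 -c "
from h import *
v=np.vstack([rect(f[:-1],cv2.imread(f'pics/{f}.png'),x0=-.025,x1=.01,y0=.15,y1=.22,s=10000)[::3] for f in('top0','top7','side0','side7')]);print(v.shape);cv2.imwrite('pics/r7.png',v)
"
```

```text
(468, 700, 3)
```

View pics/r7.png

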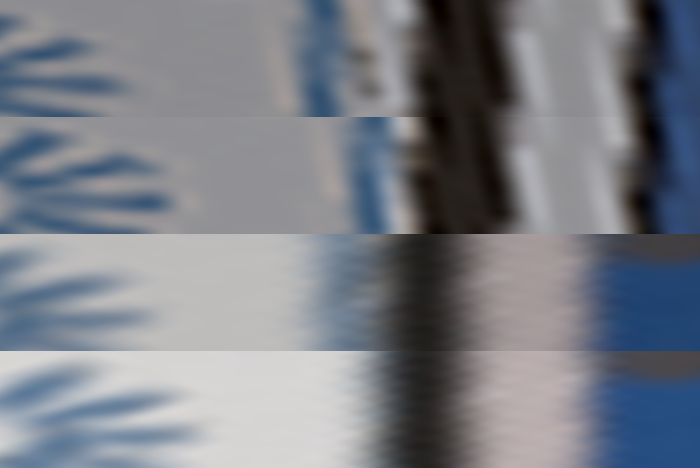

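Request:
{"api": "send_rows", "payload": {
  "rows": [
    [-0.06,0.1,0,0,0,0,255],
    [0,0,0,0,0,0,255],
    [0,0,0,0,0,0.4,255],
    [0,0,0,0,0,0.4,255],
    [0,0,0,0,0,0.4,255],
    [0,0,0,0,0,0.4,255],
    [0,0,0,0,0,0.4,255],
    [0,0,0,0,0,0.4,255],
    [0,0,0,0,0,0.4,255],
    [0,0,0,0,0,0.4,255]
  ]
}}

```text
clock: 13.3
ee_pos: [0.5065, -0.1445, 0.0555]
eef_rot: [0.833, 0.553, -0.0, -0.001]
ft_force: [-2.6, 3.5, 4.1]
finger_gap: 0.651
```

```bash
python3 -c "
from h import *
track('8')"
```

```text
t 13.30 p [ 0.5065 -0.1445  0.0555] q [-0.494  0.153  1.966  0.     1.024 -0.095] zax [-8.e-04  8.e-04 -1.e+00] yang -22.82
F [-2.6   3.46  4.11] T [0.63  0.385 0.401] gap 0.651
top mm near (9.89, 0.951) far (5.4, 0.967) pad (-0.05, 0.993) fence (0.0, 1.0)
side mm near (9.94, 0.948) far (5.33, 0.97) pad (0.05, 0.999) fence (0.02, 0.999)
coarse est deg 127.74
```

Request:
{"api": "send_rows", "payload": {
  "rows": [
    [0.03,-0.04,0,0,0,0,255],
    [0,0,0,0,0,0,255],
    [0,0,0,0,0,0.4,255],
    [0,0,0,0,0,0.4,255],
    [0,0,0,0,0,0.4,255],
    [0,0,0,0,0,0.4,255],
    [0,0,0,0,0,0.4,255],
    [0,0,0,0,0,0.4,255],
    [0,0,0,0,0,0.4,255],
    [0,0,0,0,0,0.2,255]
  ]
}}

```text
clock: 14.23
ee_pos: [0.5067, -0.1446, 0.0555]
eef_rot: [0.847, 0.531, 0.0, 0.0]
ft_force: [-1.2, 3.1, 3.4]
finger_gap: 0.653
```

```bash
python3 -c "
from h import *
track('9')"
```

```text
t 14.23 p [ 0.5067 -0.1446  0.0555] q [-0.493  0.152  1.967 -0.     1.022 -0.043] zax [ 3.e-04 -2.e-04 -1.e+00] yang -25.81
F [-1.19  3.11  3.37] T [0.426 0.232 0.441] gap 0.653
top mm near (10.36, 0.952) far (6.24, 0.962) pad (0.1, 0.989) fence (-0.03, 0.995)
side mm near (10.25, 0.947) far (5.86, 0.958) pad (0.11, 0.997) fence (0.01, 0.999)
coarse est deg 130.73
```

Request:
{"api": "send_rows", "payload": {
  "rows": [
    [0,0,0,0,0,0.3,255],
    [0,0,0,0,0,0.3,255],
    [0,0,0,0,0,0.3,255],
    [0,0,0,0,0,0.3,255],
    [0,0,0,0,0,0.3,255],
    [0,0,0,0,0,0.3,255],
    [0,0,0,0,0,0.3,255],
    [0,0,0,0,0,0.3,255],
    [0,0,0,0,0,0.3,255],
    [0,0,0,0,0,0.3,255]
  ]
}}

```text
clock: 15.17
ee_pos: [0.5067, -0.1446, 0.0555]
eef_rot: [0.861, 0.509, 0.0, 0.0]
ft_force: [1.7, 0.8, 1.8]
finger_gap: 0.653
```

```bash
python3 -c "
from h import *
track('10')"
```

```text
t 15.17 p [ 0.5067 -0.1446  0.0555] q [-0.493  0.152  1.967 -0.     1.022  0.01 ] zax [ 5.e-04 -3.e-04 -1.e+00] yang -28.81
F [1.66 0.81 1.81] T [ 0.211 -0.142  0.536] gap 0.653
top mm near (10.9, 0.933) far (6.71, 0.984) pad (0.31, 0.984) fence (-0.02, 0.999)
side mm near (10.99, 0.959) far (6.53, 0.97) pad (0.21, 0.996) fence (0.02, 1.0)
coarse est deg 133.73
```

```bash
python3 -c "
from h import *
for k in range(4):
    o=arm.get_obs();print(o['clock'],o['ft_torque'].round(3),o['ft_force'].round(1));arm.capture('top')
for k in ['0','4','6','7','8','9','10']:
  for n in('top','side'):
    ref=cv2.imread(f'pics/{n}0.png');im=cv2.imread(f'pics/{n}{k}.png');print(k,n,[shift1(n,ref,im,a,b)[0] for a,b in((575,605),(560,605),(600,640),(610,650))])
v=np.vstack([rect(f[:4].rstrip('0123456789'),cv2.imread(f'pics/{f}.png'),x0=-.025,x1=.01,y0=.15,y1=.22,s=10000)[::3] for f in('top9','top10')]+[rect('side',cv2.imread(f'pics/{f}.png'),x0=-.025,x1=.01,y0=.15,y1=.22,s=10000)[::3] for f in('side9','side10')]);cv2.imwrite('pics/r10.png',v)
"
```

```text
15.2667 [ 0.089 -0.257  0.424] [ 1.9  1.9 -0.1]
15.3167 [ 0.162 -0.219  0.409] [0.3 0.1 0.7]
15.3667 [ 0.139 -0.236  0.427] [ 1.2  1.  -0.1]
15.4167 [ 0.163 -0.188  0.381] [ 2.3 -0.1  0.3]
0 top [0.0, 0.0, 0.0, 0.0]
0 side [0.0, 0.0, 0.0, 0.0]
4 top [-0.0, 0.0, -0.01, 0.0]
4 side [0.0, 0.0, 0.08, 0.04]
6 top [0.03, -0.05, 0.0, -0.0]
6 side [-0.0, -0.26, 0.11, 0.05]
7 top [0.04, -0.08, -0.01, -0.0]
7 side [-0.02, -0.02, 0.02, 0.06]
8 top [0.07, -0.04, -0.02, 0.0]
8 side [0.05, 0.11, 0.02, 0.01]
9 top [0.18, 0.12, -0.05, -0.0]
9 side [-0.05, 0.25, 0.01, 0.03]
10 top [0.36, 0.36, 0.04, 0.09]
10 side [0.01, 0.44, 0.09, 0.05]
```

View pics/r10.png

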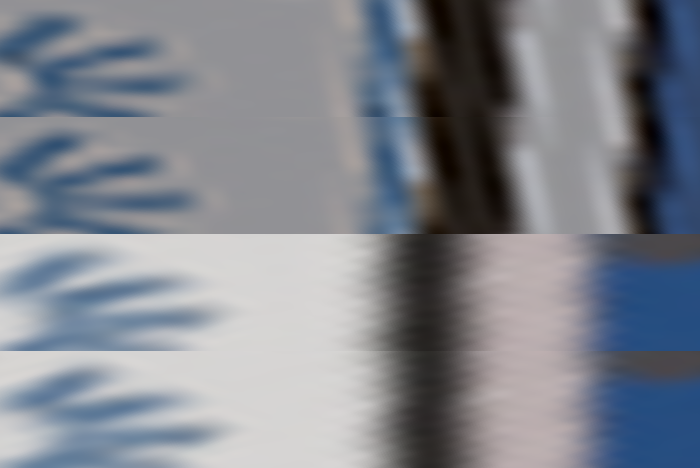

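Request:
{"api": "send_rows", "payload": {
  "rows": [
    [0,0,0,0,0,0.3,255],
    [0,0,0,0,0,0.3,255],
    [0,0,0,0,0,0.3,255],
    [0,0,0,0,0,0.3,255],
    [0,0,0,0,0,0.2,255],
    [0,0,0,0,0,0.2,255],
    [0,0,0,0,0,0.2,255],
    [0,0,0,0,0,0.2,255],
    [0,0,0,0,0,0.2,255],
    [0,0,0,0,0,0.2,255]
  ]
}}

```text
clock: 16.3
ee_pos: [0.5068, -0.1446, 0.0555]
eef_rot: [0.871, 0.491, 0.0, 0.0]
ft_force: [4.1, -0.4, -1.2]
finger_gap: 0.652
```

```bash
python3 -c "
from h import *
track('11')
for k in ['11']:
  for n in('top','side'):
    ref=cv2.imread(f'pics/{n}0.png');im=cv2.imread(f'pics/{n}{k}.png');print(k,n,[shift1(n,ref,im,a,b)[0] for a,b in((575,605),(560,605),(600,640),(610,650))])
"
```

```text
t 16.30 p [ 0.5068 -0.1446  0.0555] q [-0.493  0.152  1.967 -0.     1.022  0.051] zax [ 6.e-04 -4.e-04 -1.e+00] yang -31.20
F [ 4.11 -0.44 -1.16] T [-0.081 -0.739  0.54 ] gap 0.652
top mm near (11.41, 0.94) far (7.26, 0.984) pad (0.59, 0.984) fence (-0.03, 0.993)
side mm near (11.66, 0.982) far (7.11, 0.968) pad (0.37, 0.988) fence (0.03, 0.999)
coarse est deg 136.12
11 top [0.82, 0.63, 0.29, 0.19]
11 side [0.24, 0.74, 0.04, 0.04]
```

Request:
{"api": "send_rows", "payload": {
  "rows": [
    [0,0,0,0,0,0.3,255],
    [0,0,0,0,0,0.3,255],
    [0,0,0,0,0,0.3,255],
    [0,0,0,0,0,0.3,255],
    [0,0,0,0,0,0,255],
    [0,0,0,0,0,0,255],
    [0,0,0,0,0,0,255],
    [0,0,0,0,0,0,255],
    [0,0,0,0,0,0,255],
    [0,0,0,0,0,0,255]
  ]
}}

```text
clock: 17.23
ee_pos: [0.5068, -0.1447, 0.0555]
eef_rot: [0.876, 0.482, 0.0, 0.0]
ft_force: [5.1, -0.9, -3.2]
finger_gap: 0.655
```

```bash
python3 -c "
from h import *
track('12')
for k in ['12']:
  for n in('top','side'):
    ref=cv2.imread(f'pics/{n}0.png');im=cv2.imread(f'pics/{n}{k}.png');print(k,n,[shift1(n,ref,im,a,b)[0] for a,b in((575,605),(560,605),(600,640),(610,650))])
"
```

```text
t 17.23 p [ 0.5068 -0.1447  0.0555] q [-0.493  0.152  1.967  0.     1.022  0.072] zax [ 7.e-04 -4.e-04 -1.e+00] yang -32.41
F [ 5.1  -0.93 -3.25] T [-0.22  -0.907  0.487] gap 0.655
top mm near (11.58, 0.952) far (7.52, 0.954) pad (0.81, 0.981) fence (-0.03, 0.994)
side mm near (11.85, 0.981) far (7.17, 0.973) pad (0.42, 0.985) fence (0.03, 0.998)
coarse est deg 137.33
12 top [1.08, 0.91, 0.42, 0.34]
12 side [0.27, 0.84, 0.03, 0.03]
```

Request:
{"api": "send_rows", "payload": {
  "rows": [
    [0,0,0,0,0,0,200],
    [0,0,0,0,0,0,100],
    [0,0,0,0,0,0,0],
    [0,0,0,0,0,0,0],
    [0,0,0,0,0,0,0],
    [0,0,0,0,0,0,0],
    [0,0,-1,0,0,0,0],
    [0,0,-1,0,0,0,0],
    [0,0,-1,0,0,0,0],
    [0,0,0,0,0,0,0]
  ]
}}

```text
clock: 18.17
ee_pos: [0.5085, -0.1454, 0.0887]
eef_rot: [0.876, 0.482, 0.001, 0.002]
ft_force: [0.4, 0.1, 0.3]
finger_gap: 1.001
```

```bash
python3 -c "
from h import *
st([.506,-.146,.086])
track('13')
for k in ['13']:
  for n in('top','side'):
    ref=cv2.imread(f'pics/{n}0.png');im=cv2.imread(f'pics/{n}{k}.png');print(k,n,[shift1(n,ref,im,a,b)[0] for a,b in((575,605),(560,605),(600,640),(610,650))])
s=cv2.imread('pics/side13.png')[135:255,275:435];cv2.imwrite('pics/a13.png',cv2.resize(s,None,fx=4.5,fy=4.5,interpolation=2))
"
```

```text
t 18.17 p [ 0.5085 -0.1454  0.0887] q [-0.493  0.1    1.953  0.     1.083  0.072] zax [ 0.0048 -0.0025 -1.    ] yang -32.38
F [0.43 0.08 0.27] T [-0.02  -0.002  0.021] gap 1.001
tool delta cm [-0.18  -0.179  0.274] tilt fix deg [ 0.31 -0.03  0.  ]
t 18.17 p [ 0.5085 -0.1454  0.0887] q [-0.493  0.1    1.953  0.     1.083  0.072] zax [ 0.0048 -0.0025 -1.    ] yang -32.38
F [0.43 0.08 0.27] T [-0.02  -0.002  0.021] gap 1.001
top mm near (11.57, 0.952) far (7.52, 0.959) pad (0.81, 0.98) fence (-0.03, 0.993)
side mm near (11.84, 0.981) far (7.17, 0.975) pad (0.43, 0.985) fence (0.02, 1.0)
coarse est deg 137.3
13 top [1.08, 0.92, 0.44, 0.33]
13 side [0.28, 0.85, 0.06, 0.04]
```

View pics/a13.png

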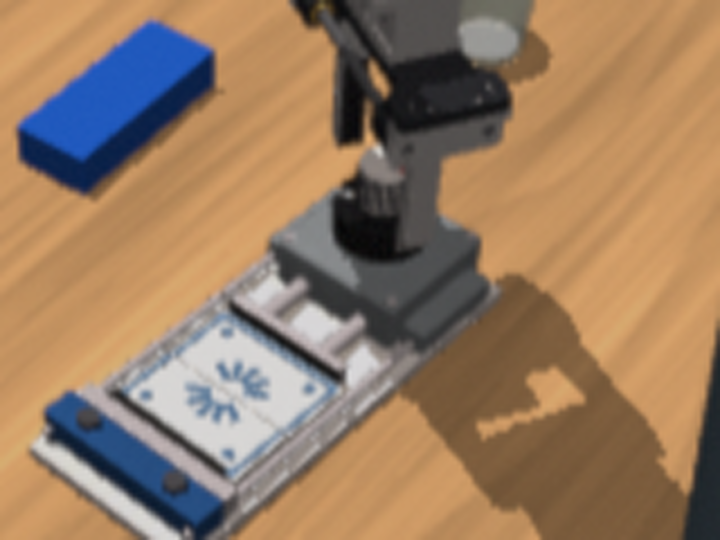

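Request:
{"api": "send_rows", "payload": {
  "rows": [
    [-0.15,0,0,0,0,0,0],
    [0,0,0,0,0,0,0],
    [0,0,0,0,0,0,0],
    [0,0,0,0,0,0,0],
    [0,0,0,0,0,0,0],
    [0,0,0,0,0,0,0],
    [0,0,0,0,0,0,0],
    [0,0,0,0,0,0,0],
    [0,0,0,0,0,0,0],
    [0,0,0,0,0,0,0]
  ]
}}

```text
clock: 19.1
ee_pos: [0.5058, -0.1458, 0.0855]
eef_rot: [0.876, 0.482, 0.0, 0.0]
ft_force: [-0.4, 1.1, -0.1]
finger_gap: 1.001
```

```bash
python3 -c "
from h import *
st([.506,-.146,.086])"
```

```text
t 19.10 p [ 0.5058 -0.1458  0.0855] q [-0.496  0.103  1.957  0.     1.082  0.069] zax [ 1.e-04 -0.e+00 -1.e+00] yang -32.38
F [-0.44  1.06 -0.07] T [-0.023 -0.051  0.013] gap 1.001
tool delta cm [-0.009  0.032 -0.053] tilt fix deg [ 0. -0.  0.]
```

Centred on the fine knob at the right height; close on it.

Request:
{"api": "send_rows", "payload": {
  "rows": [
    [0,0,-0.05,0,0,0,100],
    [0,0,0,0,0,0,180],
    [0,0,0,0,0,0,255],
    [0,0,0,0,0,0,255],
    [0,0,0,0,0,0,255],
    [0,0,0,0,0,0,255],
    [0,0,0,0,0,0,255],
    [0,0,0,0,0,0,255],
    [0,0,0,0,0,0,255],
    [0,0,0,0,0,0,255]
  ]
}}

```text
clock: 19.93
ee_pos: [0.506, -0.1459, 0.086]
eef_rot: [0.876, 0.482, 0.0, 0.0]
ft_force: [1.8, -0.3, -1.1]
finger_gap: 0.355
```

```bash
python3 -c "
from h import *
st([.506,-.146,.086])"
```

```text
t 19.93 p [ 0.506  -0.1459  0.086 ] q [-0.496  0.102  1.957  0.     1.082  0.069] zax [ 8.e-04 -4.e-04 -1.e+00] yang -32.39
F [ 1.79 -0.31 -1.1 ] T [-0.11  -0.217 -0.04 ] gap 0.355
tool delta cm [-0.007  0.    -0.001] tilt fix deg [ 0.05 -0.01  0.  ]
```

Request:
{"api": "send_rows", "payload": {
  "rows": [
    [0,0,0,0,0,2,255],
    [0,0,0,0,0,2,255],
    [0,0,0,0,0,2,255],
    [0,0,0,0,0,2,255],
    [0,0,0,0,0,2,255],
    [0,0,0,0,0,2,255],
    [0,0,0,0,0,2,255],
    [0,0,0,0,0,2,255],
    [0,0,0,0,0,2,255],
    [0,0,0,0,0,2,255]
  ]
}}

```text
clock: 20.77
ee_pos: [0.5062, -0.1461, 0.086]
eef_rot: [0.947, 0.322, 0.0, 0.001]
ft_force: [3.1, -0.7, -1.3]
finger_gap: 0.354
```

```bash
python3 -c "
from h import *
track('14')
for k in ['14']:
  for n in('top','side'):
    ref=cv2.imread(f'pics/{n}0.png');im=cv2.imread(f'pics/{n}{k}.png');print(k,n,[shift1(n,ref,im,a,b)[0] for a,b in((575,605),(560,605),(600,640),(610,650))])
s=cv2.imread('pics/side14.png')[135:255,275:435];cv2.imwrite('pics/a14.png',cv2.resize(s,None,fx=4.5,fy=4.5,interpolation=2))
"
```

```text
t 20.77 p [ 0.5062 -0.1461  0.086 ] q [-0.496  0.102  1.956 -0.     1.082  0.419] zax [ 1.1e-03 -9.0e-04 -1.0e+00] yang -52.43
F [ 3.11 -0.66 -1.31] T [-0.171 -0.329  0.284] gap 0.354
top mm near (11.56, 0.953) far (7.52, 0.98) pad (0.75, 0.979) fence (-0.09, 0.977)
side mm near (11.85, 0.981) far (7.15, 0.974) pad (-0.04, 0.937) fence (-0.54, 0.982)
coarse est deg 157.35
14 top [1.0, 0.85, 0.33, 0.09]
14 side [0.16, 0.77, -0.85, -1.47]
```

View pics/a14.png

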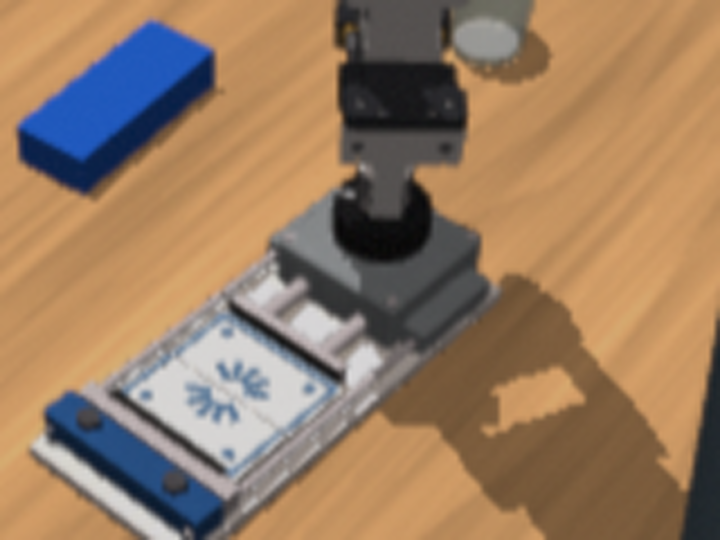

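Request:
{"api": "send_rows", "payload": {
  "rows": [
    [0,0,0,0,0,0.5,255],
    [0,0,0,0,0,0.5,255],
    [0,0,0,0,0,0.5,255],
    [0,0,0,0,0,0.5,255],
    [0,0,0,0,0,0.5,255],
    [0,0,0,0,0,0.5,255],
    [0,0,0,0,0,0.5,255],
    [0,0,0,0,0,0.5,255],
    [0,0,0,0,0,0.5,255],
    [0,0,0,0,0,0.5,255]
  ]
}}

```text
clock: 21.7
ee_pos: [0.5062, -0.1461, 0.086]
eef_rot: [0.96, 0.281, 0.0, 0.001]
ft_force: [4.9, -3.5, -4.9]
finger_gap: 0.354
```

```bash
python3 -c "
from h import *
st()"
```

```text
t 21.70 p [ 0.5062 -0.1461  0.086 ] q [-0.496  0.102  1.956 -0.     1.082  0.506] zax [ 1.2e-03 -9.0e-04 -1.0e+00] yang -57.41
F [ 4.89 -3.48 -4.88] T [-0.544 -0.819  0.283] gap 0.354
```

Request:
{"api": "send_rows", "payload": {
  "rows": [
    [0,0,0,0,0,0.5,255],
    [0,0,0,0,0,0.5,255],
    [0,0,0,0,0,0.5,255],
    [0,0,0,0,0,0.5,255],
    [0,0,0,0,0,0.5,255],
    [0,0,0,0,0,0.5,255],
    [0,0,0,0,0,0.5,255],
    [0,0,0,0,0,0.5,255],
    [0,0,0,0,0,0.5,255],
    [0,0,0,0,0,0.5,255]
  ]
}}

```text
clock: 22.53
ee_pos: [0.5062, -0.1462, 0.086]
eef_rot: [0.971, 0.238, 0.001, 0.001]
ft_force: [4.3, -2.7, -4.6]
finger_gap: 0.355
```

```bash
python3 -c "
from h import *
track('15')"
```

```text
t 22.53 p [ 0.5062 -0.1462  0.086 ] q [-0.496  0.102  1.956 -0.     1.081  0.593] zax [ 0.0013 -0.001  -1.    ] yang -62.41
F [ 4.3  -2.72 -4.65] T [-0.575 -0.84   0.267] gap 0.355
top mm near (11.56, 0.954) far (7.49, 0.975) pad (0.67, 0.978) fence (0.04, 0.984)
side mm near (11.83, 0.979) far (7.18, 0.953) pad (-0.22, 0.89) fence (-0.03, 0.972)
coarse est deg 167.33
```

Request:
{"api": "send_rows", "payload": {
  "rows": [
    [0,0,0,0,0,0.7,255],
    [0,0,0,0,0,0.7,255],
    [0,0,0,0,0,0.7,255],
    [0,0,0,0,0,0.7,255],
    [0,0,0,0,0,0.7,255],
    [0,0,0,0,0,0.7,255],
    [0,0,0,0,0,0.7,255],
    [0,0,0,0,0,0.7,255],
    [0,0,0,0,0,0.7,255],
    [0,0,0,0,0,0.7,255]
  ]
}}

```text
clock: 23.47
ee_pos: [0.5062, -0.1462, 0.086]
eef_rot: [0.984, 0.179, 0.001, 0.001]
ft_force: [3.8, -3.1, -5.0]
finger_gap: 0.354
```

```bash
python3 -c "
from h import *
st()"
```

```text
t 23.47 p [ 0.5062 -0.1462  0.086 ] q [-0.496  0.102  1.956 -0.     1.081  0.715] zax [ 0.0014 -0.0011 -1.    ] yang -69.42
F [ 3.85 -3.1  -5.04] T [-0.651 -0.907  0.261] gap 0.354
```

Request:
{"api": "send_rows", "payload": {
  "rows": [
    [0,0,0,0,0,0.6,255],
    [0,0,0,0,0,0.6,255],
    [0,0,0,0,0,0.6,255],
    [0,0,0,0,0,0.6,255],
    [0,0,0,0,0,0.6,255],
    [0,0,0,0,0,0.6,255],
    [0,0,0,0,0,0.6,255],
    [0,0,0,0,0,0.6,255],
    [0,0,0,0,0,0.6,255],
    [0,0,0,0,0,0.6,255]
  ]
}}

```text
clock: 24.3
ee_pos: [0.5063, -0.1463, 0.086]
eef_rot: [0.992, 0.127, 0.001, 0.001]
ft_force: [4.6, -3.7, -4.4]
finger_gap: 0.355
```

```bash
python3 -c "
from h import *
track('16')
v=np.vstack([rect('side',cv2.imread(f'pics/{f}.png'),x0=-.025,x1=.01,y0=.15,y1=.22,s=10000)[::3] for f in('side0','side13','side15','side16')]);cv2.imwrite('pics/r16.png',v)
"
```

```text
t 24.30 p [ 0.5063 -0.1463  0.086 ] q [-0.496  0.102  1.956 -0.     1.081  0.82 ] zax [ 0.0015 -0.0013 -1.    ] yang -75.41
F [ 4.58 -3.72 -4.43] T [-0.614 -0.827  0.298] gap 0.355
top mm near (11.55, 0.954) far (7.49, 0.98) pad (0.66, 0.975) fence (0.18, 0.985)
side mm near (11.81, 0.958) far (7.18, 0.952) pad (-0.41, 0.814) fence (0.31, 0.968)
coarse est deg 180.33
```

View pics/r16.png

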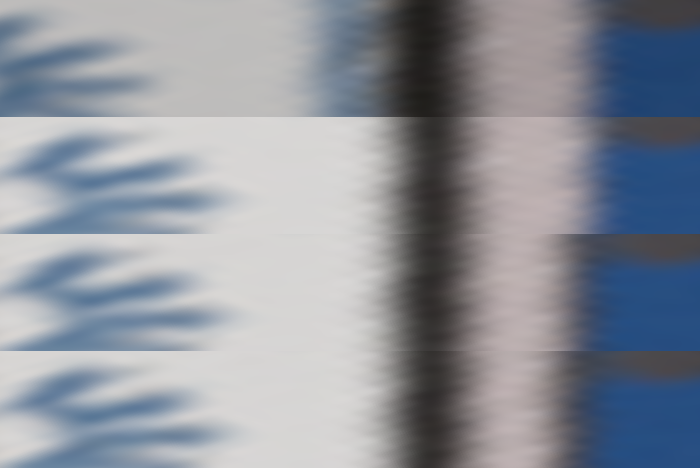

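Request:
{"api": "send_rows", "payload": {
  "rows": [
    [0,0,0,0,0,0.5,255],
    [0,0,0,0,0,0.5,255],
    [0,0,0,0,0,0.5,255],
    [0,0,0,0,0,0.5,255],
    [0,0,0,0,0,0.5,255],
    [0,0,0,0,0,0,255],
    [0,0,0,0,0,0,255],
    [0,0,0,0,0,0,255],
    [0,0,0,0,0,0,255],
    [0,0,0,0,0,0,255]
  ]
}}

```text
clock: 25.23
ee_pos: [0.5063, -0.1463, 0.086]
eef_rot: [0.994, 0.106, 0.001, 0.001]
ft_force: [5.7, -4.5, -5.0]
finger_gap: 0.354
```

```bash
python3 -c "
from h import *
track('17')
T=[]
for i in range(6): T.append(arm.get_obs()['ft_torque'][2]);arm.capture('top')
print(np.round(T,3),np.mean(T))"
```

```text
t 25.23 p [ 0.5063 -0.1463  0.086 ] q [-4.960e-01  1.020e-01  1.956e+00 -1.000e-03  1.081e+00  8.630e-01] zax [ 0.0014 -0.0013 -1.    ] yang -77.89
F [ 5.7  -4.5  -5.02] T [-0.681 -0.852  0.239] gap 0.354
top mm near (11.54, 0.952) far (7.49, 0.971) pad (0.65, 0.977) fence (0.2, 0.986)
side mm near (11.79, 0.955) far (7.18, 0.952) pad (-0.45, 0.797) fence (0.34, 0.967)
coarse est deg 182.81
[0.246 0.257 0.276 0.176 0.314 0.238] 0.2512310580328677
```

Request:
{"api": "send_rows", "payload": {
  "rows": [
    [0,0,0,0,0,0,200],
    [0,0,0,0,0,0,100],
    [0,0,0,0,0,0,0],
    [0,0,0,0,0,0,0],
    [0,0,0,0,0,0,0],
    [0,0,0,0,0,0,0],
    [0,0,-2,0,0,0,0],
    [0,0,-3,0,0,0,0],
    [0,0,-3,0,0,0,0],
    [0,0,-2,0,0,0,0]
  ]
}}

```text
clock: 26.47
ee_pos: [0.5064, -0.146, 0.1888]
eef_rot: [0.994, 0.106, 0.001, 0.001]
ft_force: [-0.3, -0.4, 1.1]
finger_gap: 0.956
```

Request:
{"api": "send_rows", "payload": {
  "rows": [
    [0,0,-2,0,0,0,0],
    [0,0,-1,0,0,0,0],
    [0,0,0,0,0,0,0],
    [0,0,0,0,0,0,0],
    [0,0,0,0,0,0,0],
    [0,0,0,0,0,0,0],
    [0,0,0,0,0,0,0],
    [0,0,0,0,0,0,0],
    [0,0,0,0,0,0,0],
    [0,0,0,0,0,0,0]
  ]
}}

```text
clock: 27.3
ee_pos: [0.5057, -0.1457, 0.2157]
eef_rot: [0.994, 0.106, -0.0, -0.0]
ft_force: [-0.6, 0.2, 0.6]
finger_gap: 1.001
```

```bash
python3 -c "
from h import *
track('18')
for n in('top','side'):
    r=cv2.imread(f'pics/{n}13.png');im=cv2.imread(f'pics/{n}18.png')
    print(n,[shift1(n,r,im,a,b) for a,b in((550,600),(600,635),(560,640))])
cv2.imwrite('pics/a18.png',cv2.resize(cv2.imread('pics/side18.png')[155:265,275:395],None,fx=5.4,fy=5.4,interpolation=2))
"
```

```text
t 27.30 p [ 0.5057 -0.1457  0.2157] q [-0.496 -0.056  1.862  0.     1.336  0.863] zax [-4.e-04  2.e-04 -1.e+00] yang -77.88
F [-0.56  0.15  0.61] T [-0.018  0.07   0.055] gap 1.001
top mm near (11.54, 0.952) far (7.49, 0.978) pad (0.65, 0.977) fence (0.19, 0.984)
side mm near (11.8, 0.958) far (7.18, 0.955) pad (-0.44, 0.796) fence (0.39, 0.968)
coarse est deg 182.8
top [(-0.13, 0.995), (-0.36, 0.99), (-0.18, 0.993)]
side [(-0.14, 0.991), (-1.94, 0.972), (-0.86, 0.866)]
```

View pics/a18.png

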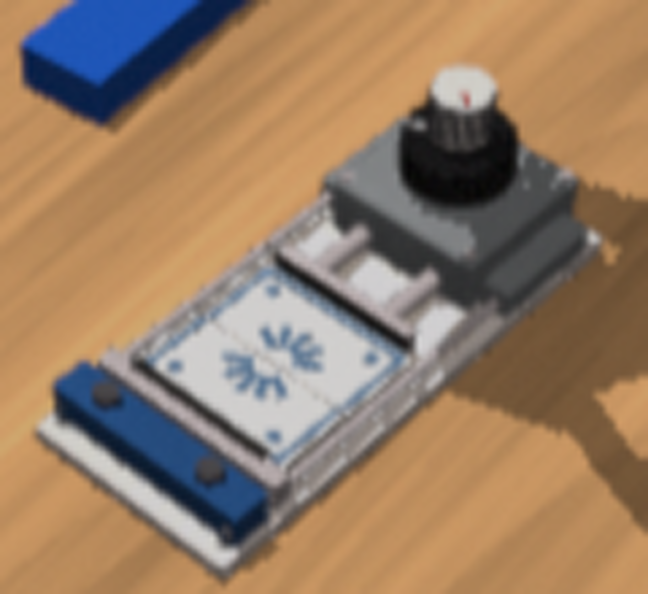

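View pics/side18.png

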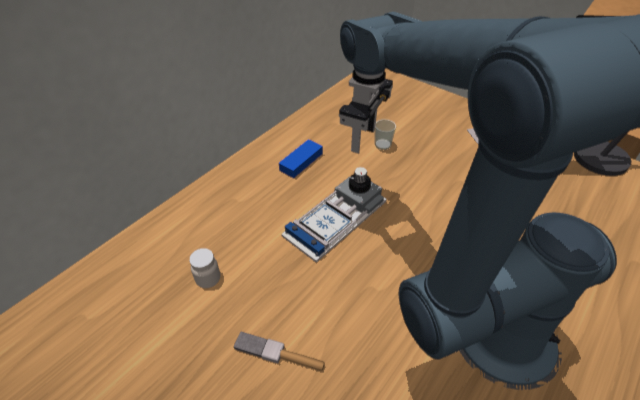

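```bash
python3 -c "
from h import *
for f in('side0','side18'):
    im=cv2.imread(f'pics/{f}.png').astype(int)[160:182,345:380]
    w=np.clip(im[:,:,2]-im[:,:,1]-30,0,None)*(np.arange(22)[:,None]<20)
    m=np.clip(im[:,:,2]-(im[:,:,1]+im[:,:,0])/2-25,0,None)*((im.min(2)>0)); m[im[:,:,2]<90]=0
    ys,xs=np.mgrid[:22,:35]; sel=((xs-16)**2/36+(ys-11)**2/16<1); m=m*sel
    u,v=(m*xs).sum()/m.sum()+345,(m*ys).sum()/m.sum()+160
    p=onz('side',u,v,.114)[:2]-onz('side',(464.5)/5.4-.5+275,88.5/5.4-.5+155,.114)[:2]; print(f,u,v,p,np.degrees(np.arctan2(p[1],p[0])))
"
```

```text
side0 364.2451612903226 171.1225806451613 [-0.00857478 -0.00555086] -147.0831301608561
side18 362.5981735159817 171.58447488584474 [-0.00610251 -0.00118831] -168.98100393629784
```

```bash
python3 -c "
from h import *
for n,zs in(('side',(.03,)),('top',(.03,))):
  for k in('13','14','15','16','18'):
    r=rect(n,cv2.imread(f'pics/{n}{k}.png'),z=zs[0],x0=-.02,x1=.02,y0=.17,y1=.22,s=10000).astype(float)[:,:,2].mean(0)
    g=np.gradient(cv2.GaussianBlur(r[None].astype(np.float32),(0,0),6)[0])
    pk=[(i/10,round(float(g[i]),1)) for i in range(5,495) if abs(g[i])>.7 and abs(g[i])==max(abs(g[i-5:i+6]))]
    print(n,k,pk)
im=[cv2.resize(cv2.imread(f'pics/side{k}.png')[160:200,340:382],None,fx=9,fy=9,interpolation=2) for k in('0','18')]
cv2.imwrite('pics/k18.png',np.hstack(im))
"
```

```text
side 13 [(3.3, 0.8), (23.4, -3.2), (30.0, 2.6), (42.5, -2.9)]
side 14 [(3.5, 0.8), (23.3, -3.2), (29.9, 2.6), (41.2, -2.9)]
side 15 [(3.4, 0.8), (23.3, -3.2), (29.9, 2.6), (40.3, -2.8)]
side 16 [(3.3, 0.8), (23.3, -3.3), (29.8, 2.6), (39.1, -2.6)]
side 18 [(3.3, 0.8), (23.3, -3.2), (29.8, 2.5), (38.9, -2.5)]
top 13 [(17.1, -2.8), (20.1, 1.6), (23.1, -3.1), (31.2, 4.0), (42.4, -4.6), (46.1, 1.3)]
top 14 [(17.2, -2.8), (20.1, 1.7), (23.1, -3.2), (31.1, 4.0), (42.6, -3.8), (46.3, 1.2)]
top 15 [(17.1, -2.8), (20.1, 1.5), (23.1, -3.0), (31.0, 3.9), (42.8, -4.0), (46.3, 1.2)]
top 16 [(17.1, -2.8), (20.1, 1.5), (23.1, -3.1), (31.0, 4.0), (39.5, 0.7), (42.8, -4.4), (46.3, 1.3)]
top 18 [(17.1, -2.8), (20.1, 1.5), (23.0, -3.0), (31.0, 4.0), (36.6, -0.7), (39.5, 0.8), (42.7, -4.5), (46.3, 1.3)]
```

View pics/k18.png

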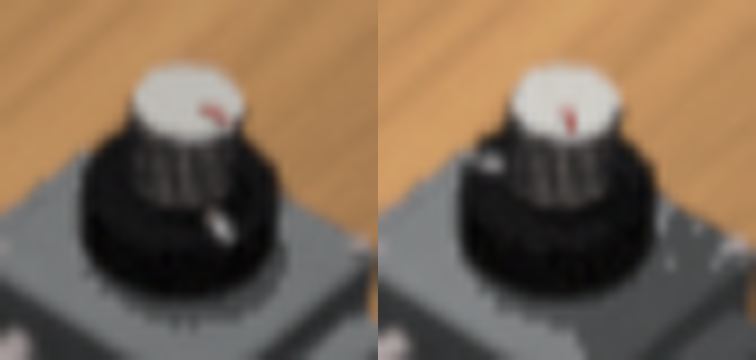

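```bash
python3 -c "
from station import arm
print(arm.hand_in())"
```

```text
the job is handed in; nothing more can be done
None
```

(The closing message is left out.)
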